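# Close the swing lid of a sample cell and set its knurled lock nut

### The arm

A 6-joint arm with a two-finger parallel gripper is mounted at the origin on the work surface; the furniture and walls round the work are solid. World frame = base frame: x ahead of the robot, y to its left, z up, the work surface at z = 0. Lengths are in m, angles in rad, forces in N, time in s.
With the tool pointing down it reaches from about 0.35 to 0.85 m from the base axis. Payload 8.1 kg.
Tool frame: the origin (TCP) lies on the centre line of the jaws, within the pads' length; the fingertips stand 17 mm ahead of it and the grasp point (between the pads) lies 2 mm behind it; z points along the fingers, y is the line along which they close (so a half turn about z gives the same grasp; the last joint's range is limited). The gripper opens to 93 mm and grips with 3 to 60 N. Pads are 15 mm wide; open, the fingers measure 128 mm over their backs; the gripper's body (75 mm by 188 mm) begins 65 mm behind the grasp point.
Start: joints at [1.125, 0.13, 1.488, -0, 1.523, -0.085], TCP at [0.212, 0.561, 0.236] pointing down, gripper open.
Joint ranges: [-2.96, 2.96], [-0.89, 2.26], [0.02, 2.5], [-1.34, 4.48], [0, 2.73], [-2.66, 2.66]. Speed limits (rad/s): [2.39, 2.39, 2.79, 3.14, 3.14, 3.14].

### API

Orientations are given as a rotation vector (axis times angle).
In Python, from plant import robot, optics, close_job, models gives the robot as it stands.
- The arm moves only by the shell command python3 -m inch 'ROWS' [OPENING] [FORCE]. ROWS is a JSON object of lists of equal length, an entry for each row: "travel": the shift along the tool's x, y, z in m, a list of three; "spin": the turn about the tool's z in rad. In form: {"travel": [[x, y, z], ...], "spin": [spin, ...]}. A call has 1 to 10 rows; each row is the pose to reach, as a shift and turn from the pose commanded when the call began, along the tool's axes at that moment; what a row does not reach only later rows make up. A row lasts 1/12 s, in which the tool goes at most 41.7 mm and 7.16 degrees, less where a joint would pass 70% of its speed; a pose out of reach is approached as far as the arm can. A call with a gripper value outside its range is refused whole. OPENING is the closure, from 0 (fully open) to 1 (shut), set as the call begins (- or left out, the last holds). The fingers move at their own pace and stop on an object; FORCE is the grip in N (left out, the last holds). Time passes only in rows, so rows that repeat a pose let the fingers close. It gives the time, the measured TCP pose, the force, the opening and the grip force at its end, in the units of the state.
- robot.read_state(): the state, without advancing time (a new reading comes with each control period).
- optics.read_camera(name): name is "scene" or "top" or "wrist"; returns (picture, depth): 400x640x3 uint8, red, green, blue; 400x640 float32, m along the optical axis (not along the pixel's ray), 0 where there is no reading.
- optics.camera_info(name): a dict with "camera_matrix" (3x3 intrinsics, pixels), "view" (4x4, takes a point from world to camera coordinates). Camera axes: x right, y down, z forward; pixel columns grow to the right and rows downward; lengths in m; the calibration is good to about 2 mm. The wrist camera is an equidistant fisheye: a pixel r from the principal point sees the ray r / f radians off the axis. A picture is of the moment at which its call begins: read the wrist's pose just before it. camera_info takes no time and is no camera call; for the wrist camera it gives the pose at the moment of the call.
- close_job(): hands the job in; it is judged then, once.
Trained networks look in the newest picture that a camera, given by its name, has taken for a name from the list of things; names that differ only in an ending like _2 or _b are one class to them, and where a whole thing is asked for, a point or a joint stands for the part that bears it (a point fixed in the world has none). Each returns a list of dicts, best first, with "p" (0 to 1); they miss things now and then, are a little off and sometimes report something else, mostly with a low value. They report only what shows in the picture. A call takes as long as a camera call. They do not tell look-alikes from the thing itself.
- models.look_for(camera, name): "centre" ([x, y, z] in m, in world coordinates, good to about 4 mm: the middle of the surface that is visible of it).
- models.masks_of(camera, name): "region" (400x640 bool, what is visible of it).
The state is a dict: "t": time; "q": joint angles; "dq": joint speeds; "joint_torque": joint torques, N m; "tool_pos": TCP position; "orientation": TCP orientation; "force": force on the tool from outside, world axes, zero at the start; "wrist_torque": the same for the moment, N m; "opening": finger opening in m; "gripper_force": force on a finger pad.
Only numpy, scipy, OpenCV 4.12 (cv2) and the standard library are available. Lean on these libraries where they do the work, as an engineer would, in place of code of your own. Each camera call takes 0.05 s, during which the arm holds its last target. There are 200 camera calls.

### The job

The sample cell is loaded with its tin: swing its lid shut over the cup, right up to the stop pin. Then screw the knurled brass nut on the lid's stud down (clockwise from above) until it bottoms out, and back it off by a quarter turn so that the lid can still swivel. Finish with the nut gripped still between the fingers at that setting, the lid still shut - do not let go - and leave the other things on the bench where they are.

Things in the scene. Friction and masses are not known exactly. Their poses are not given: they have to be found in the camera images.
- cell: Sample cell fixed to the bench: aluminium base plate 160 x 82 x 12 mm with an open steel cup (70 mm outside, rim 56 mm above the bench) at one end, a pillar with an upright threaded stud (top 117 mm above the bench) at the other. Origin: centre of the underside; x axis from stud to cup, z up. Stud axis at x = -40 mm, cup axis at x = +40 mm, both y = 0.
- stop_pin (a point): Top centre of the steel stop pin for the lid: an upright pin 10 mm thick on the base plate, top 68 mm above the bench, at x = +12 mm, y = -36 mm of the cell.
- lid (a joint): Angle of the swing lid about the upright stud axis, rad: 0 = shut over the cup against the stop pin (end of travel), growing to 2.0 as it swings open, anticlockwise from above. It pivots level, stays where it is left and turns with about 0.05 N m (under 1 N at the knob).
- lid_centre (a point): Centre of the top face of the lid's round steel plate (73 mm across, 8 mm thick, top 65 mm above the bench), 80 mm from the stud axis, joined to the stud by an arm 26 mm wide. Around the stud the lid has a hub 30 mm across, its top 77 mm above the bench.
- lid_knob (a point): Middle of the black upright knob on the lid, 90 mm from the stud axis and 88 mm above the bench. The knob stands 30 mm above the lid (65 to 95 mm above the bench) and is 17 mm thick in its upper 12 mm, narrower below.
- cup_mouth (a point): Centre of the mouth of the open steel cup, on its axis, 56 mm above the bench. Tall fixed equipment stands round the cell: to the left and nearer the robot an instrument with a round tower, to the right a pipette stand with a carousel, so come to the cell and leave it from straight above (fingertips over 0.3 m to cross the instrument).
- nut (a joint): Angle by which the knurled nut stands open from its bottomed position, rad: 0 = bottomed on the lid's hub (hard stop), growing anticlockwise from above. It rises 4 mm a turn, turns with about 0.06 N m and stays where it is left. It cannot come off.
- nut_grip (a point): Centre of the knurled round brass nut, 36 mm across (about 38 over the knurling) and 24 mm high, on the stud beyond the lid's hub; its upright axis is the stud's. When bottomed, this point is 90.5 mm and the nut's top 102.5 mm above the bench, and the stud sticks up 15 mm out of it. Its x axis points to a small raised rib on the top face and turns with the nut.
- seal_tin: Round grey tin, 46 mm across, 20 mm high, lying loose in the cup as the sample; leave it there. Origin: centre of its underside.
- bottle_amber: Bystander: brown bottle with black cap, 51 mm across, 102 mm high; origin centre of the underside.
- petri_0: Bystander: petri dish 60 mm across, 15 mm high; origin centre of the underside.
- tweezers: Bystander: steel tweezers 127 x 14 x 8 mm, lying; origin centre of the underside.
Not all that is in view belongs to the job. Leave any pink look-alike of the cell alone.

How it is judged:
On the way, in this order (a step that is already met when the one before it is completed fails the run):
1. the lid is swung shut over the cup (value of joint lid below 0.08 rad), for 0.2 s.
2. the nut is screwed down until it bottoms, the lid shut (value of joint each of lid, nut below 0.08 rad), for 0.1 s.
At the end, for the whole second after the job is handed in: After bottoming (within 0.08 rad), the nut stands a quarter turn open, 1.22 to 1.92 rad (90 +- 20 degrees), still, and gripped by the fingers with more than 4 N; the lid is within 0.08 rad of shut and the tin is in the cup (value of joint lid below 0.08 rad and value of joint nut between 1.22 and 1.92 rad and contact force between the fingers and nut above 4 N and velocity of joint nut between -0.1 and 0.1 rad/s and horizontal distance between seal_tin and cup_mouth below 0.012 m and height (world z) of seal_tin below 0.03 m); the arm keeps its last pose, push and grip.
It fails at once if a bystander is pushed more than 30 mm from its place (distance of any of bottle_amber, petri_0, tweezers from where it was at the start of the episode above 0.03 m).
It also fails if it takes over 58 s, if anything falls off the work surface, if the arm or the gripper's body presses on something with over 40 N, if the wrist force passes 120 N, or if a joint passes its speed limit or range.

## Working session

There is one attempt and no reset: what is moved stays moved. The work goes in short steps, Python scripts to look and compute and a shell command to move; the robot and the scene stay as the last step left them, time stands still between calls to the robot, and variables do not carry over. Pictures are saved under pics/ and viewed, at most 10 in all, crops included, and the job is handed in when it is done.

```bash
mkdir -p pics; ls; python3 - <<'E'
from plant import robot, optics, models
import cv2,numpy as np
s=robot.read_state();print({k:np.round(v,3).tolist() for k,v in s.items()})
ims=[]
for c in("scene","top"):
    p,d=optics.read_camera(c);cv2.imwrite(f"pics/{c}0.png",p[:,:,::-1])
    for n in("cell","lid","lid_knob","nut","stop_pin","cup_mouth","seal_tin","bottle_amber","petri_0","tweezers"):
        try:
            for r in models.look_for(c,n)[:3]:
                K=optics.camera_info(c);q=K["view"]@np.r_[r["centre"],1];u=K["camera_matrix"]@q[:3]
                print(c,n,round(r["p"],2),np.round(r["centre"],3),np.round(u[:2]/u[2]))
        except Exception as e: print(c,n,e)
E
```

```text
pics
{'t': 0.0, 'q': [1.125, 0.131, 1.489, -0.0, 1.523, -0.085], 'dq': [0.001, 0.0, 0.0, 0.002, -0.0, 0.0], 'joint_torque': [-0.002, -55.983, -49.176, 0.077, 0.035, -0.0], 'tool_pos': [0.212, 0.561, 0.235], 'orientation': [-0.564, -3.09, 0.003], 'force': [1.275, -0.817, 0.38], 'wrist_torque': [-0.038, -0.017, 0.033], 'gripper_force': 0.0, 'opening': 0.093}
scene cell 0.83 [0.166 0.366 0.06 ] [164. 197.]
scene cell 0.64 [0.579 0.074 0.052] [347. 164.]
scene lid 0.87 [0.532 0.079 0.064] [335. 169.]
scene lid 0.64 [0.169 0.368 0.064] [164. 195.]
scene lid_knob 0.84 [0.527 0.076 0.062] [335. 171.]
scene lid_knob 0.72 [0.169 0.367 0.065] [164. 195.]
scene nut 0.49 [0.171 0.289 0.101] [181. 200.]
scene nut 0.48 [0.598 0.062 0.105] [355. 149.]
scene stop_pin 0.9 [0.169 0.364 0.064] [165. 196.]
scene stop_pin 0.56 [0.585 0.074 0.058] [348. 161.]
scene cup_mouth 0.95 [0.583 0.075 0.06 ] [348. 161.]
scene cup_mouth 0.86 [0.168 0.365 0.067] [164. 195.]
scene seal_tin 0.41 [0.59  0.151 0.037] [328. 154.]
scene bottle_amber 0.62 [ 0.594 -0.251  0.071] [453. 214.]
scene petri_0 0.75 [0.449 0.109 0.013] [308. 193.]
top cell 0.91 [0.582 0.095 0.052] [306. 150.]
top lid 0.83 [0.17  0.361 0.064] [226. 278.]
top lid 0.63 [0.535 0.081 0.059] [311. 163.]
top lid_knob 0.78 [0.174 0.367 0.069] [224. 277.]
top lid_knob 0.7 [0.539 0.08  0.067] [311. 162.]
top nut 0.54 [0.6   0.068 0.105] [314. 140.]
top nut 0.46 [0.17  0.288 0.101] [246. 278.]
top stop_pin 0.87 [0.171 0.325 0.061] [237. 277.]
top stop_pin 0.77 [0.579 0.09  0.054] [308. 151.]
top stop_pin 0.51 [0.453 0.109 0.014] [304. 190.]
top cup_mouth 0.87 [0.583 0.091 0.057] [307. 150.]
top cup_mouth 0.63 [0.176 0.326 0.061] [237. 275.]
top seal_tin 0.72 [0.45  0.103 0.018] [305. 191.]
top bottle_amber 0.82 [ 0.6   -0.243  0.072] [408. 140.]
top bottle_amber 0.18 [0.535 0.082 0.061] [310. 163.]
top petri_0 0.57 [0.453 0.109 0.015] [304. 190.]
```

View pics/scene0.png

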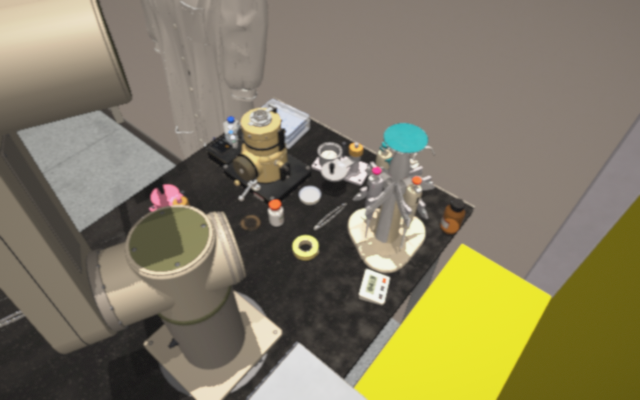

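```bash
python3 - <<'E'
import cv2
a=cv2.imread("pics/top0.png");cv2.imwrite("pics/topc.png",cv2.resize(a[80:300,190:450],None,fx=3,fy=3,interpolation=2)[:600])
E
```

```text
(no output)
```

View pics/topc.png

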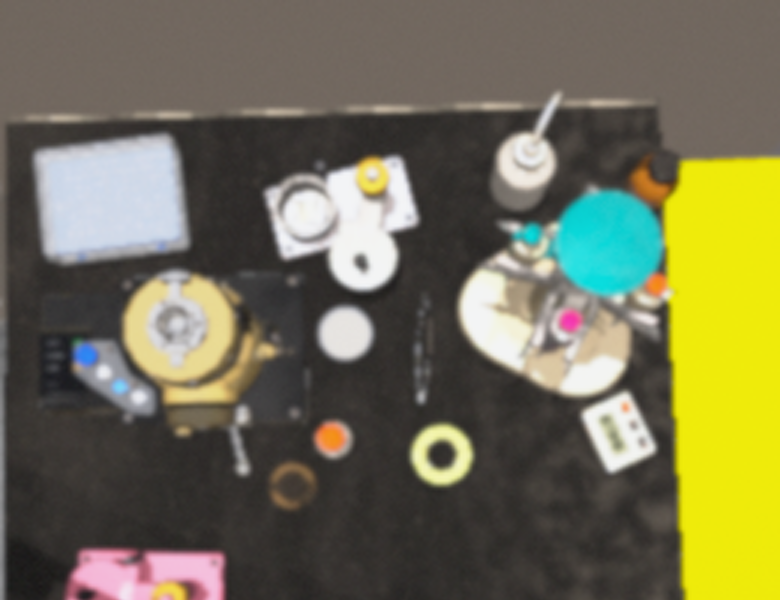

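The real cell is the grey plate at top-picture px (303,148): cup at (292,149), brass nut at (314,139), open lid at (311,165). Other things that could be mistaken for it are the pink copy at (238,275), the white petri dish at (305,191) and the yellow ring at (337,232). The nut's look-alike is at (246,278). Next I'll compute the geometry with known heights, and a height map of the neighbours.

```bash
cat > h.py <<'E'
from plant import robot, optics, models
import cv2,numpy as np
from scipy.spatial.transform import Rotation as R
def ray(c,u,v,z,info=None):
    I=info or optics.camera_info(c);K=I["camera_matrix"];V=np.array(I["view"])
    Rm=V[:3,:3];o=-Rm.T@V[:3,3]
    d=Rm.T@np.linalg.solve(K,[u,v,1.]); return o+d*(z-o[2])/d[2]
def cloud(c,d):
    I=optics.camera_info(c);K=np.array(I["camera_matrix"]);V=np.array(I["view"])
    v,u=np.indices(d.shape);P=np.stack([(u-K[0,2])/K[0,0]*d,(v-K[1,2])/K[1,1]*d,d],-1)
    return (P-V[:3,3])@V[:3,:3]
E
python3 - <<'E'
from h import *
print("cup",ray("top",292,149.3,.056),"nut",ray("top",314.3,138.7,.106),"plate",ray("top",311,165,.065))
p,d=optics.read_camera("top");P=cloud("top",d);ok=d>0
p2,d2=optics.read_camera("scene");P2=cloud("scene",d2)
X=np.r_[P[ok],P2[d2>0]]
H=np.zeros((21,35))
for x,y,z in X:
    i=int((x-.35)/.02);j=int((y+.3)/.02)
    if 0<=i<21 and 0<=j<35 and z<.6:H[i,j]=max(H[i,j],z)
print("rows x from .75 down; cols y .39 ..-.3 (cm)")
print("      ",*[f"{round((-.29+.02*j)*100):3d}" for j in range(34,-1,-1)])
for i in range(20,-1,-1):print(f"{.36+.02*i:.2f}  ",*[f"{int(h*100):3d}" for h in H[i,::-1]])
a=p[125:190,270:340];cv2.imwrite("pics/cell.png",cv2.resize(a[:,:,::-1],None,fx=8,fy=8,interpolation=2))
E
```

```text
cup [0.58521078 0.14188566 0.056     ] nut [0.60513144 0.06544201 0.106     ] plate [0.52830579 0.07956118 0.065     ]
rows x from .75 down; cols y .39 ..-.3 (cm)
        39  37  35  33  31  29  27  25  23  21  19  17  15  13  11   9   7   5   3   1  -1  -3  -5  -7  -9 -11 -13 -15 -17 -19 -21 -23 -25 -27 -29
0.76     0   0   0   0   0   0   0   0   0   0   0   0   0   0   0   0   0   0   0   0   0   0   0   0   0   0   0   0   0   0   0   0   0   0   0
0.74     0   0   0   0   0   0   0   0   0   0   0   0   0   0   0   0   0   0   0   0   0   0   0   0   0   0   0   0   0   0   0   0   0   0   0
0.72    59  59  59  59  59  59  59  59  59  59  59  59  59  59  59  59  59  59  59  59  59  59  59  59  59  59  59  59  59  59  59  59  59  59  59
0.70     0   0   0   0   0   0   0   0   1   0   0   0   0   0   0   0   0   0   0   0   0   0   0   0   0   0   0   0   0   0   0   0   0   0   0
0.68     0   0   0   5   6   5   0   0   0   0   0   0   0   0   0   0   0   0   0   0   0   0   0   0   0   0  15   0   0   0   0   0   0   0   0
0.66     5   6   5   6   6   5   0   0   0   0   0   0 
[... 1596 characters left out ...]
  23  23  21  20   8   3   1   2   2   1   0   0   0   0   1   1   1  34  35  35  35  35  28  28   0   0   0   0
0.42     4  18  18  17  21  22  23  23  23  21  15  11  11   1   1   1   0   0   1   0   0   0   1   1  25  28  35  34  21  21  21   0   0   0   0
0.40     4  17  17  17  20  21  22  22  22  21  11   3   3   0   0   0   0   0   1   1   0   0   0  19  25  28  25   1   1   1   1   0   0   0   0
0.38     4   4  16  17  17  19  21  21  21  12   3   3   4   0   0   0   0   0   1   1   0   0   0   0   0  20  20   2   1   1   1   0   0   0   0
0.36     4   4   4  16  17  16  13  13  13  11   3   4   3   7   7   0   0   0   1   2   2   1   0   0   0   0   0   0   2   2   1   1   0   0   0
```

View pics/cell.png

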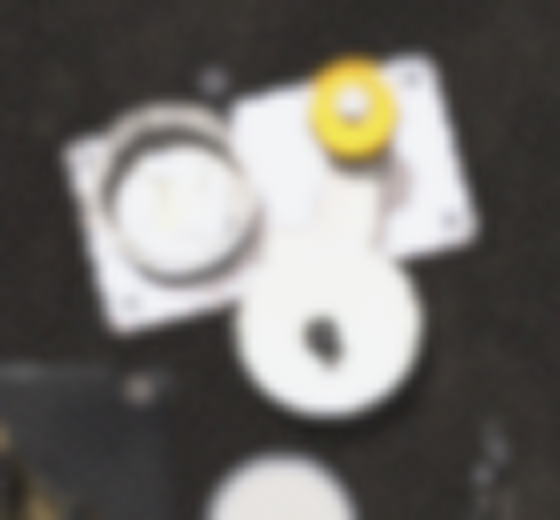

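The crop confirms the choice: grey plate, cup at crop (180,192), brass nut with a silver stud at (352,105), and the open lid's knob at (322,338). I'll rise first, then cross to above the knob.

```bash
python3 - <<'E'
from h import *
n=ray("top",314,138,.117);c=ray("top",292.5,149,.056);k=ray("top",310.25,167,.095);p=ray("top",311.25,166,.065)
for a,b in((n,c),(n,k),(n,p)):e=(b-a)[:2];print(a[:2],b[:2],np.hypot(*e),np.degrees(np.arctan2(e[1],e[0])))
E
python3 -m inch '{"travel":[[0,0,-0.04],[0,0,-0.08],[0,0,-0.11],[-0.03,-0.02,-0.11],[-0.06,-0.045,-0.11],[-0.09,-0.07,-0.11],[-0.12,-0.09,-0.11],[-0.15,-0.115,-0.11],[-0.18,-0.14,-0.11],[-0.21,-0.16,-0.11]],"spin":[0,0,0,0,0,0,0,0,0,0]}' 0
python3 -m inch '{"travel":[[-0.03,-0.02,0],[-0.06,-0.045,0],[-0.09,-0.07,0],[-0.12,-0.09,0],[-0.15,-0.115,0],[-0.18,-0.14,0],[-0.21,-0.16,0],[-0.235,-0.18,0],[-0.245,-0.185,0],[-0.245,-0.185,0]],"spin":[0,0,0,0,0,0,-0.05,-0.1,-0.19,-0.19]}'
python3 - <<'E'
from h import *
s=robot.read_state();print(s["t"],s["tool_pos"],s["q"],s["orientation"])
I=optics.camera_info("wrist");p,d=optics.read_camera("wrist");cv2.imwrite("pics/w1.png",p[:,:,::-1]);print(I)
for n in("lid_knob","nut","cup_mouth","seal_tin"):
    for r in models.look_for("wrist",n)[:2]:print(n,round(r["p"],2),np.round(r["centre"],3))
E
```

```text
[0.60433632 0.06608872] [0.58618309 0.14019735] 0.07629959907401151 103.76383230229713
[0.60433632 0.06608872] [0.51561971 0.08113135] 0.0899828796513979 170.37655602090285
[0.60433632 0.06608872] [0.52493477 0.07882208] 0.0804160755297218 170.88923965809698
t: 2.03
tool_pos: [0.3522, 0.3356, 0.346]
orientation: [0.563, 3.09, 0.0]
force: [-0.6, 0.4, 0.3]
opening: 0.0929
gripper_force: 0.0
t: 2.87
tool_pos: [0.5168, 0.0754, 0.3451]
orientation: [-0.267, -3.13, 0.001]
force: [-0.8, 0.9, -0.3]
opening: 0.0932
gripper_force: 0.0
2.8667 [0.51679376 0.07536774 0.34514955] [ 4.70691788e-02 -9.90608603e-02  1.52268744e+00 -6.50178866e-04
  1.71846424e+00 -1.35370583e+00] [-2.66862003e-01 -3.12982705e+00  1.10433427e-03]
{'camera_matrix': array([[309.70691629,   0.        , 318.66873459],
       [  0.        , 309.70691629, 204.08671318],
       [  0.        ,   0.        ,   1.        ]]), 'view': array([[ 0.1690271 ,  0.98561071, -0.00117088, -0.16160881],
       [ 0.94062679, -0.16095756,  0.29885431, -0.54125472],
       [ 0.29436555, -0.05161584, -0.95429803,  0.34803489],
       [ 0.        ,  0.        ,  0.        ,  1.        ]])}
lid_knob 0.93 [0.537 0.079 0.068]
nut 0.92 [0.597 0.067 0.109]
nut 0.27 [0.537 0.078 0.066]
cup_mouth 0.73 [0.578 0.087 0.068]
seal_tin 0.58 [0.587 0.147 0.042]
```

View pics/w1.png

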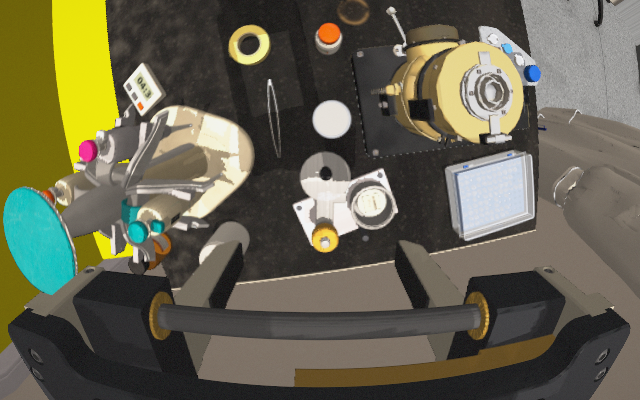

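The wrist view is sharp: knob (326,173), nut and stud (325,239), cup (372,201) with the tin inside. I'll compute these through the fisheye model.

```bash
cat >> h.py <<'E'
def wray(I,u,v,z):
    K=I["camera_matrix"];V=np.array(I["view"]);a=np.array([u-K[0,2],v-K[1,2]])/K[0,0];r=np.hypot(*a)
    dc=np.r_[a/r*np.sin(r),np.cos(r)];o=-V[:3,:3].T@V[:3,3];d=V[:3,:3].T@dc;return o+d*(z-o[2])/d[2]
E
python3 - <<'E'
from h import *
I=optics.camera_info("wrist");p,d=optics.read_camera("wrist")
a=p[140:260,280:410,::-1];cv2.imwrite("pics/w2.png",cv2.resize(a,None,fx=5,fy=5,interpolation=3))
g=p.astype(int);sub=np.zeros((400,640),bool);sub[160:185,310:342]=1
k=np.argwhere(sub&(g.sum(2)<150));print("knob px",k.mean(0)[::-1],len(k),wray(I,*k.mean(0)[::-1],.09))
sub[:]=0;sub[222:256,306:345]=1
m=sub&(g[...,0]-g[...,2]>60);y,x=np.where(m);(cx,cy),r=cv2.minEnclosingCircle(np.c_[x,y].astype(np.float32));print("nut",cx,cy,r,x.min(),x.max(),y.min(),y.max(),d[230:250:3,325])
E
```

```text
knob px [322.32967033 174.17582418] 91 [0.51703344 0.08400952 0.09      ]
nut 321.8919982910156 239.01199340820312 14.3526611328125 309 335 225 253 [0.42147437 0.4216015  0.42372963 0.42321357 0.4151252  0.41216794
 0.42840406]
```

View pics/w2.png

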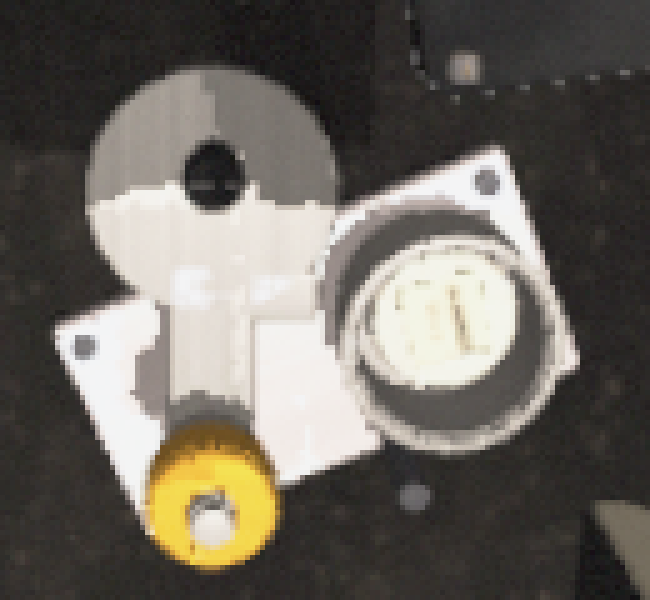

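```bash
python3 - <<'E'
from h import *
s=robot.read_state();I=optics.camera_info("wrist")
T=s["tool_pos"];Rm=R.from_rotvec(s["orientation"]).as_matrix();print(s["t"],T,np.degrees(np.arctan2(Rm[1,0],Rm[0,0])))
Q={k:wray(I,*v) for k,v in dict(stud=(322.7,244.8,.117),nut=(322.4,242,.107),cup=(370.4,208.8,.056),knob=(322.8,174,.095),plate=(322.5,178.4,.065)).items()}
for k,v in Q.items():
    e=v[:2]-Q["stud"][:2];print(k,np.round(v,4),np.hypot(*e).round(4),np.degrees(np.arctan2(e[1],e[0])).round(1),"tool shift",np.round(Rm.T@(v-T),4))
E
```

```text
3.1667 [0.51525415 0.07906927 0.34588464] 170.22886236294352
stud [0.6064 0.0692 0.117 ] 0.0 0.0 tool shift [-0.0914  0.0057  0.2289]
nut [0.6067 0.0688 0.107 ] 0.0005 -45.1 tool shift [-0.0918  0.0054  0.2389]
cup [0.5885 0.1458 0.056 ] 0.0786 103.2 tool shift [-0.0607  0.0781  0.2899]
knob [0.5159 0.0848 0.095 ] 0.0918 170.2 tool shift [0.0004 0.0057 0.2509]
plate [0.5284 0.0826 0.065 ] 0.0791 170.2 tool shift [-0.0123  0.0057  0.2809]
```

```bash
python3 -m inch '{"travel":[[0,0.005,0.04],[0,0.005,0.08],[0,0.005,0.12],[0,0.005,0.16],[0,0.005,0.2],[0,0.005,0.23],[0,0.005,0.25],[0,0.005,0.257],[0,0.005,0.257]],"spin":[0,0,0,0,0,0,0,0,0]}' 0
python3 -m inch '{"travel":[[0,0,0],[0,0,0],[0,0,0],[0,0,0],[0,0,0],[0,0,0],[0,0,0],[0,0,0]],"spin":[0,0,0,0,0,0,0,0]}' 1 12
```

```text
t: 3.92
tool_pos: [0.5147, 0.0835, 0.0868]
orientation: [-0.267, -3.126, 0.001]
force: [0.4, 0.1, 0.2]
opening: 0.0931
gripper_force: 0.0
t: 4.58
tool_pos: [0.5166, 0.0829, 0.0887]
orientation: [0.268, 3.13, 0.0]
force: [-0.3, 0.2, -0.3]
opening: 0.0441
gripper_force: 0.0
```

```bash
python3 -m inch '{"travel":[[0,0,0],[0,0,0],[0,0,0],[0,0,0],[0,0,0]],"spin":[0,0,0,0,0]}' 1 12
python3 - <<'E'
from h import *
s=robot.read_state();print(s["q"].round(3) if hasattr(s["q"],"round") else s["q"],s["opening"],s["gripper_force"])
E
```

```text
t: 5.0
tool_pos: [0.5165, 0.0829, 0.0886]
orientation: [-0.268, -3.13, -0.0]
force: [-0.5, 0.5, 0.6]
opening: 0.0169
gripper_force: 12.0
[ 0.061  0.046  1.855  0.     1.241 -1.339] 0.01688194579696797 12.000007537426427
```

Knob gripped (17 mm opening). Next, the arc shut.

```bash
python3 -m inch '{"travel":[[-0.0007,0.011,0],[-0.0027,0.0219,0],[-0.006,0.0324,0],[-0.0106,0.0425,0],[-0.0164,0.0519,0],[-0.0232,0.0606,0],[-0.0311,0.0683,0],[-0.0399,0.075,0],[-0.048,0.0799,0],[-0.0537,0.0827,0]],"spin":[0.122,0.244,0.367,0.489,0.611,0.733,0.855,0.977,1.082,1.152]}'
python3 -m inch '{"travel":[[0,0,0],[0,0,0]],"spin":[0,0]}'
python3 - <<'E'
from h import *
s=robot.read_state();T=s["tool_pos"];S=np.array([.6064,.0692]);e=T[:2]-S;print(np.hypot(*e),np.degrees(np.arctan2(e[1],e[0])),s["q"],s["gripper_force"],s["wrist_torque"])
E
```

```text
t: 5.83
tool_pos: [0.5839, 0.157, 0.0886]
orientation: [-1.935, -2.473, -0.002]
force: [-1.1, 5.3, 2.0]
opening: 0.0162
gripper_force: 12.0
t: 6.0
tool_pos: [0.5837, 0.1569, 0.0886]
orientation: [-1.929, -2.478, -0.003]
force: [-0.6, 5.3, 0.3]
opening: 0.0163
gripper_force: 12.0
0.09056395768003715 104.48407852065462 [ 0.17649809  0.25540673  1.62275419  0.00218858  1.26301607 -0.07238024] 12.000227876706049 [1.01309421 0.13989031 0.06593006]
```

```bash
python3 -m inch '{"travel":[[0,0.002,0],[0,0.002,0]],"spin":[0.02,0.02]}'
python3 -m inch '{"travel":[[0,0.002,0],[0,0.002,0]],"spin":[0.02,0.02]}'
python3 -m inch '{"travel":[[0,0.002,0],[0,0.002,0]],"spin":[0.02,0.02]}'
```

```text
t: 6.17
tool_pos: [0.5855, 0.1574, 0.0886]
orientation: [-1.954, -2.458, -0.003]
force: [-0.4, 6.2, -0.1]
opening: 0.0164
gripper_force: 12.0
t: 6.33
tool_pos: [0.5868, 0.1576, 0.0886]
orientation: [-1.978, -2.438, -0.001]
force: [-3.8, 4.6, 1.4]
opening: 0.0169
gripper_force: 12.0
t: 6.5
tool_pos: [0.5871, 0.1575, 0.0884]
orientation: [-2.001, -2.416, 0.005]
force: [-12.2, 1.9, 8.9]
opening: 0.0164
gripper_force: 12.0
```

```bash
python3 -m inch '{"travel":[[0,-0.003,0],[0,-0.003,0],[0,-0.003,0],[0,-0.003,0],[0,-0.003,0],[0,-0.003,-0.03],[0,-0.003,-0.07],[0,-0.003,-0.115],[0,-0.003,-0.15],[0,-0.003,-0.15]],"spin":[0,0,0,0,0,0,0,0,0,0]}' 0
python3 - <<'E'
from h import *
robot.read_state();I=optics.camera_info("wrist");p,d=optics.read_camera("wrist");s=robot.read_state()
cv2.imwrite("pics/w3.png",p[:,:,::-1]);np.save("I3.npy",I,allow_pickle=True);print(s["tool_pos"],s["orientation"],s["q"],s["opening"])
for n in("nut","lid_knob"):
    for r in models.look_for("wrist",n)[:2]:
        m=r;print(n,round(r["p"],2),np.round(r["centre"],4))
E
```

```text
t: 7.33
tool_pos: [0.5907, 0.1567, 0.2494]
orientation: [1.997, 2.413, 0.018]
force: [1.6, 0.5, 1.8]
opening: 0.0788
gripper_force: 0.0
[0.5896495  0.15654393 0.24534044] [1.99874157 2.41448288 0.01310103] [ 1.75491982e-01  1.42964700e-01  1.45690106e+00 -2.46912719e-05
  1.53074099e+00 -1.23598418e-02] 0.08248115363395174
nut 0.95 [0.6039 0.0755 0.1055]
nut 0.58 [0.1811 0.286  0.0997]
lid_knob 0.73 [0.5973 0.143  0.0676]
lid_knob 0.73 [0.1774 0.3375 0.0663]
```

View pics/w3.png

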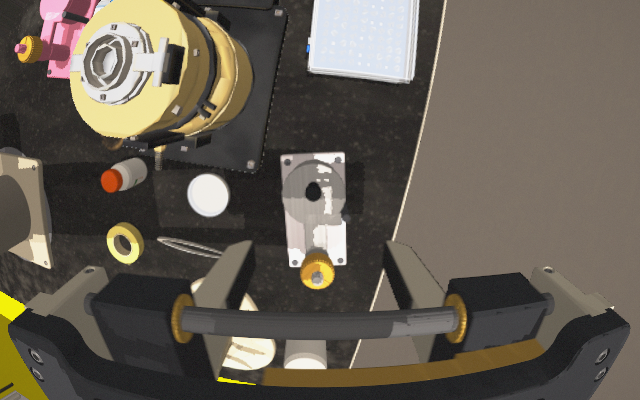

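```bash
python3 - <<'E'
from h import *
I=optics.camera_info("wrist");p,d=optics.read_camera("wrist");s=robot.read_state();print(s["t"],s["tool_pos"],s["opening"])
a=p[230:310,270:370,::-1];cv2.imwrite("pics/w4.png",cv2.resize(a,None,fx=7,fy=7,interpolation=3))
V=np.array(I["view"]);K=I["camera_matrix"]
g=p.astype(int);v,u=np.where(g[...,0]-g[...,2]>50);ok=(u>295)&(u<345)&(v>240)&(v<295);u,v=u[ok],v[ok]
aa=np.c_[u-K[0,2],v-K[1,2]]/K[0,0];r=np.hypot(*aa.T);dc=np.c_[aa/r[:,None]*np.sin(r)[:,None],np.cos(r)];dc*= (d[v,u]/dc[:,2])[:,None]
W=(dc-V[:3,3])@V[:3,:3];z=W[:,2];h,b=np.histogram(z,np.arange(.07,.13,.003));print(list(zip(b.round(3),h)))
t=W[(z>np.percentile(z,60))];print("top",t.mean(0),np.median(t,0),t.min(0),t.max(0))
E
```

```text
7.5333 [0.58593921 0.15589809 0.23731899] 0.09161139198628443
[(np.float64(0.07), np.int64(0)), (np.float64(0.073), np.int64(6)), (np.float64(0.076), np.int64(1)), (np.float64(0.079), np.int64(0)), (np.float64(0.082), np.int64(17)), (np.float64(0.085), np.int64(34)), (np.float64(0.088), np.int64(37)), (np.float64(0.091), np.int64(38)), (np.float64(0.094), np.int64(51)), (np.float64(0.097), np.int64(48)), (np.float64(0.1), np.int64(105)), (np.float64(0.103), np.int64(552)), (np.float64(0.106), np.int64(18)), (np.float64(0.109), np.int64(1)), (np.float64(0.112), np.int64(4)), (np.float64(0.115), np.int64(9)), (np.float64(0.118), np.int64(0)), (np.float64(0.121), np.int64(0)), (np.float64(0.124), np.int64(0))]
top [0.60729841 0.07148273 0.10753124] [0.60808893 0.07127301 0.10486818] [0.57074194 0.050635   0.10426574] [0.62416147 0.2388459  0.3874868 ]
```

View pics/w4.png

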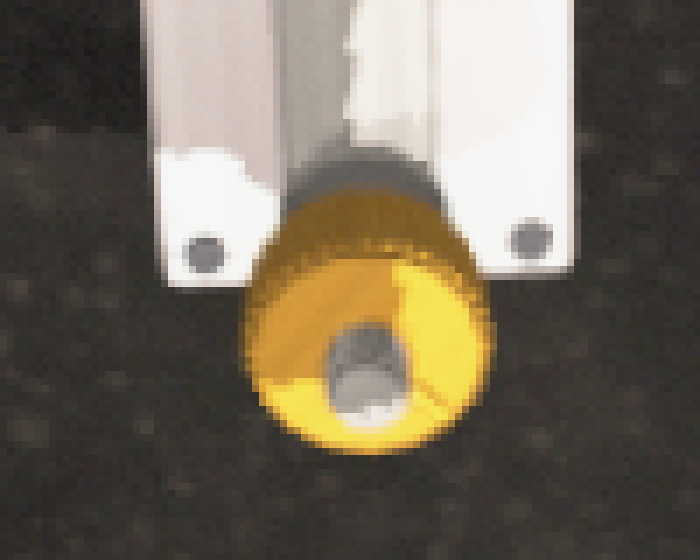

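```bash
python3 - <<'E'
from h import *
I=optics.camera_info("wrist");s=robot.read_state();T=s["tool_pos"];Rm=R.from_rotvec(s["orientation"]).as_matrix()
print(T,Rm[:,2])
for n,q in dict(nut=(322.4,280.9,.105),stud=(322.9,287,.117)).items():
    w=wray(I,*q);print(n,w,"tool",Rm.T@(w-T))
print(Rm.T@(np.array([.6064,.0690,.096])-T))
E
```

```text
[0.58593921 0.15589809 0.23731899] [-1.61168573e-03 -3.53609906e-04 -9.99998639e-01]
nut [0.60599678 0.06929788 0.105     ] tool [-0.08881653  0.00374525  0.13231711]
stud [0.60639728 0.06937298 0.117     ] tool [-0.08881812  0.00413293  0.12031645]
[-0.08918407  0.00410056  0.14131655]
```

```bash
python3 -m inch '{"travel":[[-0.04,0.004,0],[-0.08,0.004,0],[-0.089,0.004,0],[-0.089,0.004,0],[-0.089,0.004,0],[-0.089,0.004,0],[-0.089,0.004,0],[-0.089,0.004,0],[-0.089,0.004,0],[-0.089,0.004,0]],"spin":[-0.12,-0.24,-0.36,-0.48,-0.6,-0.72,-0.84,-0.96,-1.08,-1.2]}' 0
python3 -m inch '{"travel":[[0,0,0],[0,0,0],[0,0,0],[0,0,0],[0,0,0],[0,0,0],[0,0,0],[0,0,0],[0,0,0],[0,0,0]],"spin":[-0.12,-0.24,-0.36,-0.48,-0.6,-0.72,-0.84,-0.96,-1.08,-1.2]}'
python3 -m inch '{"travel":[[0,0,0],[0,0,0],[0,0,0]],"spin":[0,0,0]}'
python3 - <<'E'
from h import *
s=robot.read_state();T=s["tool_pos"];Rm=R.from_rotvec(s["orientation"]).as_matrix();print(s["q"],Rm.T@(np.array([.6063,.0692,.096])-T))
E
```

```text
t: 8.37
tool_pos: [0.6057, 0.0693, 0.2356]
orientation: [-0.277, -3.125, 0.001]
force: [0.8, 0.2, 0.1]
opening: 0.0931
gripper_force: 0.0
t: 9.2
tool_pos: [0.6057, 0.0693, 0.2356]
orientation: [1.536, -2.736, -0.003]
force: [-0.0, 0.5, -0.7]
opening: 0.0929
gripper_force: 0.0
t: 9.45
tool_pos: [0.6063, 0.0693, 0.2371]
orientation: [1.523, -2.745, -0.002]
force: [-0.4, 0.2, 0.7]
opening: 0.0929
gripper_force: 0.0
[ 2.98551576e-02  1.59709239e-01  1.45333863e+00 -3.39814474e-05
  1.53095650e+00 -2.55395637e+00] [-7.42809460e-05 -3.14073436e-04  1.41126335e-01]
```

```bash
python3 -m inch '{"travel":[[0,0,0.04],[0,0,0.08],[0,0,0.11],[0,0,0.13],[0,0,0.141],[0,0,0.141],[0,0,0.141]],"spin":[0,0,0,0,0,0,0]}' 0
python3 -m inch '{"travel":[[0,0,0],[0,0,0],[0,0,0],[0,0,0],[0,0,0],[0,0,0],[0,0,0],[0,0,0],[0,0,0],[0,0,0]],"spin":[0,0,0,0,0,0,0,0,0,0]}' 1 20
```

```text
t: 10.03
tool_pos: [0.607, 0.0694, 0.0978]
orientation: [1.528, -2.745, -0.0]
force: [0.1, -0.3, 0.2]
opening: 0.0931
gripper_force: 0.0
t: 10.87
tool_pos: [0.6081, 0.0687, 0.0978]
orientation: [-1.529, 2.743, -0.003]
force: [5.8, -3.2, -2.9]
opening: 0.0355
gripper_force: 20.0
```

```bash
cat > st.py <<'E'
from h import *
s=robot.read_state();Rm=R.from_rotvec(s["orientation"]).as_matrix()
print("t",s["t"],"yaw",np.degrees(np.arctan2(Rm[1,0],Rm[0,0])).round(2),"q6",s["q"][5].round(3),"tau",np.round(s["wrist_torque"],2),"tq6",round(s["joint_torque"][5],3),"grip",s["gripper_force"],"Ftool",np.round(Rm.T@s["force"],1))
E
python3 -m inch '{"travel":[[0,-0.002,0],[0,-0.002,0]],"spin":[0,0]}'
python3 st.py
python3 -m inch '{"travel":[[0,0,0.0001],[0,0,0.0001],[0,0,0.0002],[0,0,0.0003],[0,0,0.0004]],"spin":[0.1,0.2,0.3,0.4,0.5]}'
python3 st.py
```

```text
t: 11.03
tool_pos: [0.6083, 0.0686, 0.0977]
orientation: [1.529, -2.743, -0.002]
force: [-3.1, 1.6, 3.7]
opening: 0.0355
gripper_force: 20.0
t 11.0333 yaw -121.72 q6 -2.56 tau [ 0.44  0.79 -0.03] tq6 -0.042 grip 20.000606775283813 Ftool [ 0.3  3.4 -3.7]
t: 11.45
tool_pos: [0.6087, 0.0683, 0.0974]
orientation: [0.796, -3.039, 0.0]
force: [-1.1, -0.4, 2.7]
opening: 0.0352
gripper_force: 20.0
t 11.45 yaw -150.64 q6 -2.055 tau [0.1  0.34 0.05] tq6 -2.445 grip 19.995611608028412 Ftool [ 1.1  0.2 -2.7]
```

```bash
python3 -m inch '{"travel":[[0,0,0.0001],[0,0,0.0002],[0,0,0.0002],[0,0,0.0003],[0,0,0.0003]],"spin":[0.1,0.2,0.3,0.4,0.5]}'
python3 st.py
python3 -m inch '{"travel":[[0,0,0.0001],[0,0,0.0002],[0,0,0.0002],[0,0,0.0003],[0,0,0.0003]],"spin":[0.1,0.2,0.3,0.4,0.5]}'
python3 st.py
python3 -m inch '{"travel":[[0,0,0.0001],[0,0,0.0002],[0,0,0.0002],[0,0,0.0003],[0,0,0.0003]],"spin":[0.1,0.2,0.3,0.4,0.5]}'
python3 st.py
```

```text
t: 11.87
tool_pos: [0.6088, 0.0679, 0.0971]
orientation: [-0.019, 3.141, -0.001]
force: [-0.1, -2.7, 1.2]
opening: 0.0355
gripper_force: 20.0
t 11.8667 yaw -179.3 q6 -1.555 tau [-0.2   0.15  0.1 ] tq6 -2.442 grip 19.995228052139282 Ftool [ 0.1 -2.7 -1.2]
t: 12.28
tool_pos: [0.6087, 0.0674, 0.0968]
orientation: [0.759, 3.048, -0.002]
force: [-1.1, -4.2, 2.0]
opening: 0.0356
gripper_force: 20.0
t 12.2833 yaw 152.04 q6 -1.055 tau [-0.57  0.18  0.09] tq6 -2.44 grip 19.995362162590027 Ftool [-1.  -4.2 -2. ]
t: 12.7
tool_pos: [0.6085, 0.067, 0.0964]
orientation: [1.49, 2.766, -0.003]
force: [-3.3, -6.3, 4.0]
opening: 0.0355
gripper_force: 20.0
t 12.7 yaw 123.39 q6 -0.555 tau [-0.93  0.45  0.06] tq6 -2.439 grip 19.995443522930145 Ftool [-3.5 -6.2 -4. ]
```

```bash
python3 -m inch '{"travel":[[-0.0007,-0.0012,0.0001],[-0.0007,-0.0012,0.0002],[-0.0007,-0.0012,0.0002],[-0.0007,-0.0012,0.0003],[-0.0007,-0.0012,0.0003]],"spin":[0.1,0.2,0.3,0.4,0.5]}'
python3 st.py
python3 -m inch '{"travel":[[0,0,0.0001],[0,0,0.0002],[0,0,0.0002],[0,0,0.0003],[0,0,0.0003]],"spin":[0.1,0.2,0.3,0.4,0.5]}'
python3 st.py
python3 -m inch '{"travel":[[0,0,0.0001],[0,0,0.0002],[0,0,0.0002],[0,0,0.0003],[0,0,0.0003]],"spin":[0.1,0.2,0.3,0.4,0.5]}'
python3 st.py
```

```text
t: 13.12
tool_pos: [0.608, 0.0667, 0.0961]
orientation: [2.127, 2.312, -0.001]
force: [-1.9, -1.5, 1.9]
opening: 0.0359
gripper_force: 20.0
t 13.1167 yaw 94.76 q6 -0.057 tau [-0.3   0.28  0.05] tq6 -2.442 grip 19.995438158512115 Ftool [-1.4 -2.  -1.9]
t: 13.53
tool_pos: [0.6076, 0.0668, 0.0958]
orientation: [-2.633, -1.714, 0.002]
force: [-3.7, -1.6, 3.6]
opening: 0.0359
gripper_force: 20.0
t 13.5333 yaw 66.12 q6 0.443 tau [-0.3   0.75  0.07] tq6 -2.442 grip 19.99557316303253 Ftool [-2.9 -2.8 -3.6]
t: 13.95
tool_pos: [0.6072, 0.067, 0.0954]
orientation: [-2.975, -1.009, 0.003]
force: [-5.2, -0.1, 4.8]
opening: 0.0358
gripper_force: 20.0
t 13.95 yaw 37.48 q6 0.943 tau [-0.16  1.1   0.08] tq6 -2.443 grip 19.99574303627014 Ftool [-4.2 -3.1 -4.8]
```

```bash
python3 -m inch '{"travel":[[-0.0006,-0.0006,0],[-0.0006,-0.0006,0],[-0.0006,-0.0006,0],[-0.0006,-0.0006,0.0001],[-0.0006,-0.0006,0.0002]],"spin":[0.1,0.2,0.3,0.4,0.5]}'
python3 st.py
python3 -m inch '{"travel":[[0,0,0.0001],[0,0,0.0002],[0,0,0.0002],[0,0,0.0003],[0,0,0.0003]],"spin":[0.1,0.2,0.3,0.4,0.5]}'
python3 st.py
python3 -m inch '{"travel":[[0,0,0.0001],[0,0,0.0002],[0,0,0.0002],[0,0,0.0003],[0,0,0.0003]],"spin":[0.1,0.2,0.3,0.4,0.5]}'
python3 st.py
```

```text
t: 14.37
tool_pos: [0.6069, 0.0674, 0.0952]
orientation: [-3.132, -0.242, 0.001]
force: [-2.9, 1.2, 1.7]
opening: 0.0356
gripper_force: 20.0
t 14.3667 yaw 8.84 q6 1.443 tau [0.08 0.68 0.32] tq6 -2.323 grip 19.99543994665146 Ftool [-2.7 -1.6 -1.7]
t: 14.78
tool_pos: [0.6076, 0.0677, 0.0953]
orientation: [-3.094, 0.539, -0.001]
force: [2.8, -0.1, 2.2]
opening: 0.0358
gripper_force: 20.0
t 14.7833 yaw -19.78 q6 1.943 tau [ 0.11 -0.47  0.5 ] tq6 -1.993 grip 19.996149837970734 Ftool [ 2.6 -0.8 -2.2]
t: 15.2
tool_pos: [0.6078, 0.0675, 0.0952]
orientation: [-2.865, 1.288, -0.002]
force: [1.8, 0.3, 2.9]
opening: 0.0358
gripper_force: 20.0
t 15.2 yaw -48.43 q6 2.443 tau [-0.15 -0.26  0.49] tq6 -1.995 grip 19.995685815811157 Ftool [ 1.  -1.6 -2.9]
```

Torque rises from 0.08 to a 0.5 N m plateau, so the nut has bottomed. I'll back off about 1.6 rad.

```bash
python3 -m inch '{"travel":[[0,0,0],[0,0,0]],"spin":[0,0]}'
python3 -m inch '{"travel":[[0,0,0],[0,0,-0.0001],[0,0,-0.0002],[0,0,-0.0002],[0,0,-0.0003],[0,0,-0.0004],[0,0,-0.0005],[0,0,-0.0005]],"spin":[-0.1,-0.2,-0.3,-0.4,-0.5,-0.6,-0.7,-0.8]}'
python3 st.py
python3 -m inch '{"travel":[[0,0,0],[0,0,-0.0001],[0,0,-0.0002],[0,0,-0.0002],[0,0,-0.0003],[0,0,-0.0004],[0,0,-0.0005],[0,0,-0.0005],[0,0,-0.0005],[0,0,-0.0005]],"spin":[-0.1,-0.2,-0.3,-0.4,-0.5,-0.6,-0.7,-0.8,-0.8,-0.8]}'
python3 -m inch '{"travel":[[0,0,0],[0,0,0],[0,0,0],[0,0,0]],"spin":[0,0,0,0]}'
python3 st.py
python3 - <<'E'
from h import *
I=optics.camera_info("wrist");p,d=optics.read_camera("wrist");cv2.imwrite("pics/w5.png",p[:,:,::-1]);
p,d=optics.read_camera("top");cv2.imwrite("pics/t5.png",cv2.resize(p[110:200,250:370,::-1],None,fx=6,fy=6,interpolation=2))
E
```

```text
t: 15.37
tool_pos: [0.6079, 0.0675, 0.0953]
orientation: [-2.869, 1.278, -0.002]
force: [0.8, 2.1, 4.2]
opening: 0.0355
gripper_force: 20.0
t: 16.03
tool_pos: [0.6079, 0.0676, 0.0958]
orientation: [-3.14, 0.051, -0.002]
force: [1.1, 3.3, 3.8]
opening: 0.0355
gripper_force: 20.0
t 16.0333 yaw -1.87 q6 1.63 tau [ 0.45 -0.05 -0.12] tq6 2.439 grip 19.999016225337982 Ftool [ 1.  -3.3 -3.8]
t: 16.87
tool_pos: [0.6079, 0.0677, 0.0963]
orientation: [-2.918, -1.162, -0.003]
force: [2.5, 5.4, 4.6]
opening: 0.0353
gripper_force: 20.0
t: 17.2
tool_pos: [0.6079, 0.0677, 0.0963]
orientation: [-2.919, -1.161, -0.003]
force: [0.7, 4.4, 5.2]
opening: 0.0354
gripper_force: 20.0
t 17.2 yaw 43.36 q6 0.84 tau [ 0.77 -0.08  0.03] tq6 0.056 grip 20.000718533992767 Ftool [ 3.6 -2.7 -5.2]
```

View pics/w5.png

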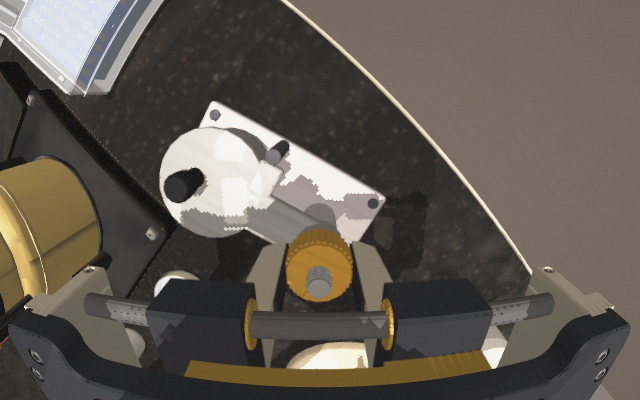

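```bash
python3 - <<'E'
from h import *
I=optics.camera_info("wrist");S=np.array([.6065,.0687])
for n,q in dict(knob=(178,189,.095),plate=(209,183,.065),stud=(319,288,.117),pin=(273,158,.068),c1=(215,115,.012),c2=(373,203,.012)).items():
    w=wray(I,*q);e=w[:2]-S;print(n,w.round(4),np.hypot(*e).round(4),np.degrees(np.arctan2(e[1],e[0])).round(1))
E
```

```text
knob [0.5887 0.1541 0.095 ] 0.0872 101.8
plate [0.5907 0.146  0.065 ] 0.0789 101.5
stud [0.6085 0.0686 0.117 ] 0.002 -1.8
pin [0.6305 0.126  0.068 ] 0.0621 67.3
c1 [0.613  0.1828 0.012 ] 0.1143 86.7
c2 [0.6459 0.0447 0.012 ] 0.0461 -31.3
```

View pics/t5.png

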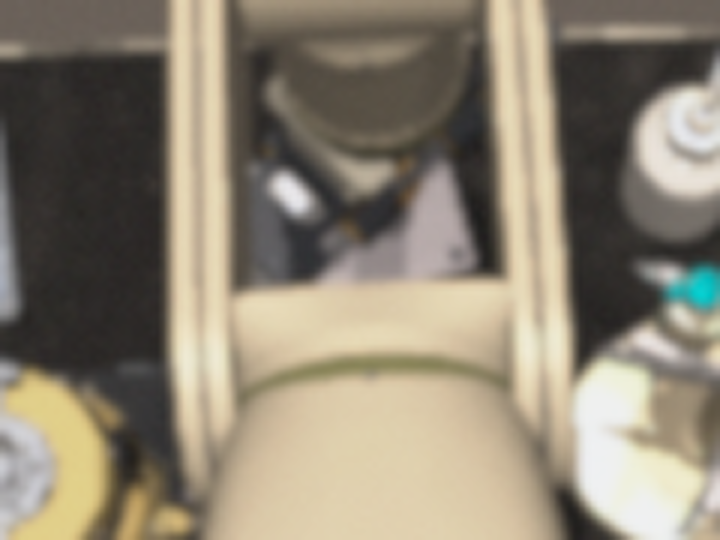

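The wrist view puts the lid within about 1° of shut. The knob is at px (178,189) and the stop pin at (273,158), and the fingers hold the nut at px (319,265). The top view is blocked by the arm. Handing in.

```bash
python3 -c "
from plant import close_job
print(close_job())"
```

```text
the job is handed in; nothing more can be done
None
```

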